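Prop the lid of the jeweller's tool case

TASK

The lid of the plywood tool case is only kept up by its stiff hinge. Swing the case's steel prop rod up out of its clip until it stands upright against its stop, then bring the lid down towards its front so that the slot on the lid's side drops over the rod's tip, and let go, leaving the lid resting propped open on the rod.

Things in the scene. Friction and masses are not known exactly. Their poses are not given: they have to be found in the camera images.
- case: Open plywood tool case, fixed, 250 mm deep (x) x 260 wide (y) x 80 high. Origin: centre of its underside, on the bench; x points from its front (robot's side) to its hinge side, y left, z up. Lid hinge line: along y at x = 125, z = 80 mm. Rod pivot: right side, x = 22, y = -148, z = 52 mm; the rod's clip, a small U open at the top, is at x = -45. File, hammer, steel block and cup beside it are not needed.
- prop_rod (a joint): Angle of the prop rod, a straight steel rod 10 mm thick, 143 mm from pivot to tip centre, turning in a plane 18 mm outside the case's right wall. 0: lying level in its clip, pointing to the case's front; grows as it swings up; 1.57: upright; stop at 1.58. The pivot is stiff (0.16 N m), so the rod stays where it is left; the clip adds no resistance.
- rod_grip (a point): Where to take the rod: its steel side pin, a round bar 12 mm thick, parallel to the case's y axis, 108 mm from the pivot. The pin sticks out 85 mm from the rod to the right, away from the case, and ends in a 17 mm ball; this point is on the pin's axis, 60 mm out from the rod. The pin can turn between the fingers as the rod swings, so the gripper may keep pointing down.
- rod_tip (a point): Centre of the rod's round tip, on the rod's axis (5 mm from its very end).
- lid (a joint): Opening angle of the lid, a plywood panel 250 mm (hinge to free edge) x 260 x 12 mm, about 0.5 kg. 0: shut; 1.3 to 1.5: as found, nearly upright. Its stiff hinge (0.22 N m) holds it above about 1.2; lower down it sinks by its own weight, damped. With the upright rod in the slot it rests at about 0.87. It can be pulled towards the case's front by its free edge, e.g. between open fingers.
- lid_edge (a point): Middle of the lid's free edge (the top one when open), in the middle of the panel's thickness; 250 mm from the hinge. At the lid's middle, not at the rod's side.
- lid_slot (a point): The seat of the slot, a steel bracket on the lid's right edge, 155 mm from the hinge: two flared steel cheeks about 18 mm long make a pocket open towards the lid's underside, about 21 mm wide inside, 33 mm at its mouth. This point is where the rod tip's centre lies when fully seated.

How it is judged:
On the way:
1. the prop rod stands upright while the lid is still above it (value of joint prop_rod above 1.43 rad and value of joint lid above 1 rad), for 0.2 s.
At the end, for the whole second after the job is handed in: The prop rod is upright (joint above 1.43 rad), its tip within 12 mm of the seat of the lid's slot, and the lid rests on it at 0.80 to 0.95 rad, at rest and let go (value of joint prop_rod above 1.43 rad and distance between rod_tip and lid_slot below 0.012 m and value of joint lid between 0.8 and 0.95 rad and velocity of joint lid between -0.05 and 0.05 rad/s); the robot touches nothing.
It fails at once if the lid falls past the rod (below 0.7 rad) (value of joint lid below 0.7 rad).
It also fails if it takes over 51 s, if anything falls off the work surface, if the arm or the gripper's body presses on something with over 40 N, if the wrist force passes 120 N, or if a joint passes its speed limit or range.

ROBOT

A 7-joint arm with a two-finger parallel gripper is mounted at the origin on the work surface. World frame = base frame: x ahead of the robot, y to its left, z up, the work surface at z = 0. Lengths are in m, angles in rad, forces in N, time in s.
With the tool pointing down it reaches from about 0.4 to 0.875 m from the base axis. Payload 6.5 kg.
Tool frame: the origin (TCP) lies at the very end of the fingers, on their centre line; the grasp point (between the pads) lies behind it (pinch_z is the x of the grasp point in the tool frame, in m); x points along the fingers, z is the direction in which the jaws open and shut, and the axes are right-handed (so a half turn about x gives the same grasp; the last joint's range is limited). The gripper opens to 85 mm and grips with 20 to 120 N. Pads are 22 mm wide; open, the fingers measure 114 mm over their backs; the gripper's body (76 mm by 85 mm) begins 54 mm behind the grasp point. The pads swing forward as they close: fully open they stand 13 mm farther back than shut.
Start: joints at [1.278, 0.536, -0.004, 1.538, 0.003, 1.067, -0.071], TCP at [0.146, -0.633, 0.231] pointing down, gripper open.
Joint ranges: [-2.7, 2.7], [-0.37, 2.16], [-1.27, 1.26], [0.24, 2.4], [-1.31, 4.45], [0.19, 1.91], [-2.76, 2.76]. Speed limits (rad/s): [2.39, 2.39, 3.14, 3.14, 3.14, 3.14, 3.14].

INTERFACE

Orientations are given as a unit quaternion [x, y, z, w].
In Python, from rig import * gives the robot as it stands. Calls block until the motion is done:
- move_to(position, orientation): joint-space move of the TCP to a pose.
- line_to(position, velocity=0.15, ori=None, until_force=None): straight line of the TCP; ori=None keeps the orientation; velocity is the mean speed in m/s. With until_force (N) it stops when the force on the tool has changed by that much, and returns True; else False.
- movej(angles): joint-space move.
- set_gripper(opening): opening from 0.0 (shut) to 1.0 (fully open); the grip force is fixed at half the most; returns when the fingers have stopped.
- hold(seconds).
- inverse_kinematics(position, orientation): joint angles nearest the present ones, or None.
- get_obs(): the state.
- camera(name): name is "side" or "top" or "wrist"; returns a dict with "image" (420x560x3 uint8, blue, green, red), "fx", "fy", "cx", "cy" (pixels), "k1" (the pictures are not rectified: a ray, as slopes to the right and down, at radius r is drawn at 1 + k1 r^2 times it, then the intrinsics apply), "position" and "attitude" of the camera in the world. Camera axes: x right, y up, looking along -z (the intrinsics and any distortion apply to the point x, -y, -z); pixel columns grow to the right and rows downward; lengths in m; the calibration is good to about 2 mm. A picture is of the moment at which its call begins. There is no depth.
A pose or a line that the arm cannot do raises MotionError and nothing moves.
- close_job(): hands the job in, once; it reports no verdict.
The state is a dict: "time": time; "joint_pos": joint angles; "joint_vel": joint speeds; "tau": joint torques, N m; "tcp_pos": TCP position; "eef_rot": TCP orientation; "wrist_force": force on the tool from outside, world axes, zero at the start; "torque": the same for the moment, N m; "opening": opening from 0.0 (shut) to 1.0 (fully open).
Only numpy, scipy, OpenCV 4.12 (cv2) and the standard library are available. Lean on these libraries where they do the work, as an engineer would, in place of code of your own. Each camera call takes 0.05 s, during which the arm holds its last target.

## Working session

There is one attempt and no reset: what is moved stays moved. The work goes in short steps, each a Python script; the robot and the scene stay as the last script left them, time stands still between calls to the robot, and variables do not carry over. Pictures are saved under pics/ and viewed, and the job is handed in when it is done.

```bash
ls; mkdir -p pics
python3 - <<'E'
from rig import *
import cv2
o=get_obs(); print({k:o[k] for k in ('time','tcp_pos','eef_rot','opening')})
try: print('pinch_z',pinch_z)
except Exception as e: print(e)
for n in ('side','top','wrist'):
    c=camera(n); cv2.imwrite(f'pics/{n}0.png',c['image']); print(n,{k:v for k,v in c.items() if k!='image'})
E
```

```text
pics
{'time': 0.0, 'tcp_pos': array([ 0.14596024, -0.632743  ,  0.23039622]), 'eef_rot': array([ 0.44054579,  0.55390378, -0.43985971,  0.55284125]), 'opening': 1.0008736413852255}
pinch_z -0.0187
side {'fx': 455.0988619254692, 'fy': 455.0988619254692, 'cx': 274.6082176269971, 'cy': 213.5248788545799, 'k1': -0.1405027108608806, 'position': array([0.12384786, 0.47887651, 0.45932113]), 'attitude': array([-0.17664372,  0.48292606,  0.80560143, -0.29425457])}
top {'fx': 465.7160929795903, 'fy': 465.7160929795903, 'cx': 276.6909358712081, 'cy': 212.29781288204788, 'k1': -0.12699257735261496, 'position': array([ 0.50454982, -0.02654417,  0.79459583]), 'attitude': array([ 0.03668002, -0.02405059, -0.69794515,  0.71480676])}
wrist {'fx': 314.8041212079069, 'fy': 314.8041212079069, 'cx': 280.65853243111223, 'cy': 212.27101808448256, 'k1': 0.011474105741993904, 'position': array([ 0.22166992, -0.61652556,  0.37432751]), 'attitude': array([-0.11927343,  0.09565555, -0.6153494 ,  0.77328454])}
```

View pics/side0.png

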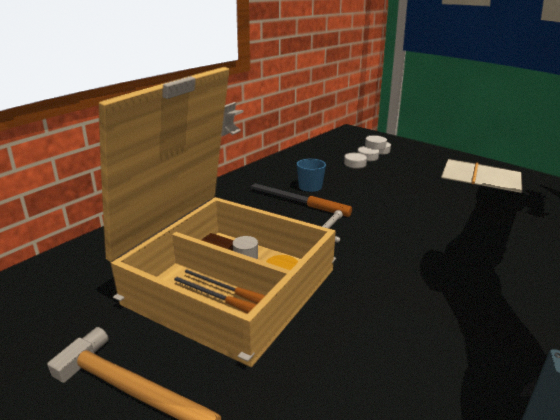

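View pics/top0.png

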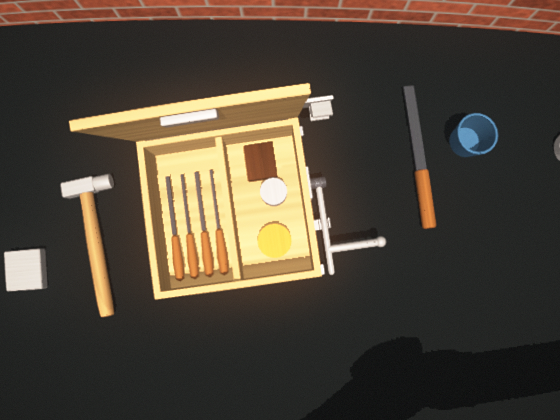

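View pics/wrist0.png

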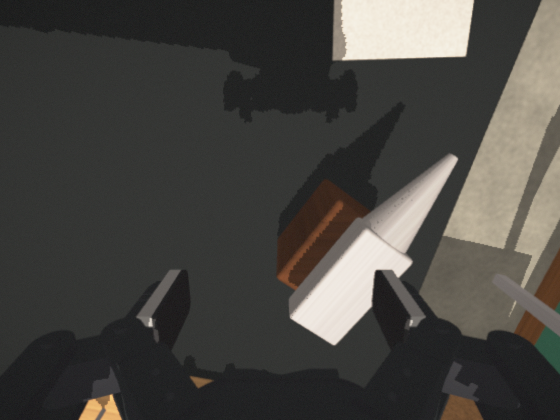

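The side view shows the case at about (230,260), with the lid nearly upright. The top view shows the rim corners near (157,297) and (321,274), the rod from (320,183) to (332,272), and the pin ball at (381,241). I'll zoom in on the top view.

```bash
cat > h.py <<'E'
import numpy as np, cv2
from scipy.spatial.transform import Rotation as R
def proj(c,P):
    P=np.atleast_2d(P); q=R.from_quat(c['attitude']).inv().apply(P-c['position'])
    u=q[:,0]/-q[:,2]; v=-q[:,1]/-q[:,2]; s=1+c['k1']*(u*u+v*v)
    return np.c_[c['fx']*u*s+c['cx'],c['fy']*v*s+c['cy']]
def ray(c,px):
    a=(px[0]-c['cx'])/c['fx']; b=(px[1]-c['cy'])/c['fy']; u,v=a,b
    for _ in range(20):
        s=1+c['k1']*(u*u+v*v); u,v=a/s,b/s
    d=R.from_quat(c['attitude']).apply([u,-v,-1]); return np.array(c['position']),d
def onz(c,px,z):
    p,d=ray(c,px); return p+d*(z-p[2])/d[2]
E
python3 - <<'E'
import cv2
i=cv2.imread('pics/top0.png')
cv2.imwrite('pics/topz1.png',cv2.resize(i[80:310,60:400],None,fx=2.35,fy=2.35,interpolation=cv2.INTER_CUBIC))
s=cv2.imread('pics/side0.png')
cv2.imwrite('pics/sidez1.png',cv2.resize(s[60:370,80:370],None,fx=1.9,fy=1.9,interpolation=cv2.INTER_CUBIC))
E
```

```text
(no output)
```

View pics/topz1.png

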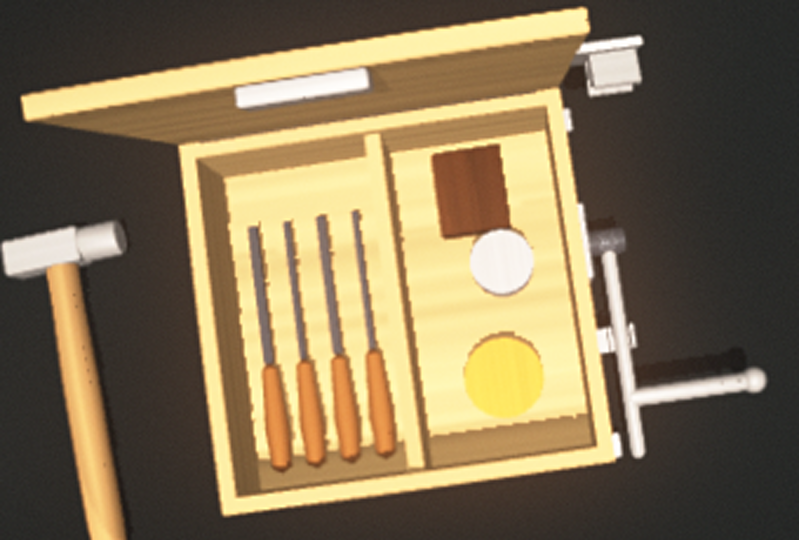

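View pics/sidez1.png

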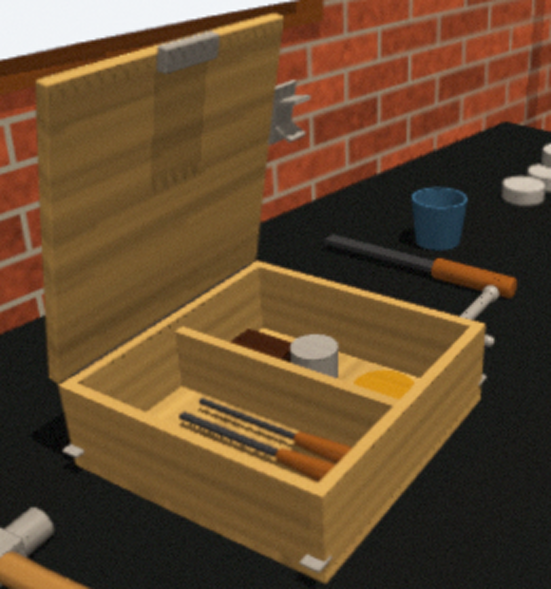

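The zoomed views give the rim corners, the pin ball at top (381.7,241.7), the rod end at top (331.5,274.5), and the lid's top corners in both views. I'll fit the case pose and lid angle to these.

```bash
cat > fit.py <<'E'
from rig import *
from h import *
from scipy.optimize import least_squares
t=camera('top'); s=camera('side')
tz=lambda a,b:(a/2.35+60,b/2.35+80)
sz=lambda a,b:(a/1.9+80,b/1.9+60)
F=[(t,tz(224,516),(-125,130,80)),(t,tz(614,460),(-125,-130,80)),(t,tz(756,380),(-86,-233,52)),(t,tz(638,455),(-124,-148,52)),
(t,tz(180,145),(125,130,80)),
(s,sz(323,492),(-125,130,80)),(s,sz(484,323),(-125,-130,80)),(s,sz(491,293),(-86,-233,52)),(s,sz(63,385),(125,130,80))]
def W(p,L):
    c,si=np.cos(p[2]),np.sin(p[2]); x,y,z=np.array(L)/1000
    return np.array([p[0]+c*x-si*y,p[1]+si*x+c*y,z])
def lidpt(a,r,y,w): # r along lid from hinge, w offset to outer side
    return (125-r*np.cos(a)+w*np.sin(a)*1, y, 80+r*np.sin(a)+w*np.cos(a))
f=lambda p:np.concatenate([proj(c,W(p,L))[0]-px for c,px,L in F])
r=least_squares(f,[0.5,0,0],loss='soft_l1'); p=r.x
print(p); print(np.round(f(p).reshape(-1,2),1))
# lid: outer top edge and inner top edge
G=[(t,tz(22,96),250,130,12),(t,tz(587,8),250,-130,12),(t,tz(28,122),250,130,0),(t,tz(588,33),250,-130,0),
(s,sz(40,82),250,130,12),(s,sz(52,86),250,130,0),(s,sz(281,16),250,-130,0)]
g=lambda q:np.concatenate([proj(c,W(p,lidpt(q[0],rr,y,w+q[1])))[0]-px for c,px,rr,y,w in G])
for off in (0,-12,None):
    r=least_squares((g if off is None else (lambda q:g([q[0],off]))),[1.4,0] if off is None else [1.4]); print(r.x,r.cost,np.round(r.fun.reshape(-1,2),1).tolist())
np.save('case.npy',p)
for n,L in [('pivot',(22,-148,52)),('grip',(-86,-208,52)),('ball',(-86,-233,52))]: print(n,W(p,L))
E
python3 fit.py
```

```text
[0.57067077 0.06330167 0.1667686 ]
[[ 0.1  0.4]
 [ 1.5  1. ]
 [-0.4  0.3]
 [ 0.9 -0.1]
 [ 0.3  0.8]
 [-1.3  1.2]
 [ 0.1 -0.6]
 [-1.3 -0.7]
 [-2.9 -1.2]]
[1.37669579] 24.273718692602642 [[-0.4, 0.9], [1.3, 0.5], [-1.1, 1.0], [2.5, 1.4], [-3.5, -2.5], [-3.2, -1.7], [1.7, -0.9]]
[1.42467072] 24.45234695223503 [[-0.2, 1.0], [1.3, 0.6], [-1.2, 1.0], [2.5, 1.3], [-3.5, -2.3], [-3.2, -1.9], [1.7, -1.1]]
[ 1.39769304 -5.23618641] 24.015529340582713 [[-0.3, 0.9], [1.3, 0.6], [-1.2, 1.0], [2.5, 1.3], [-3.5, -2.3], [-3.2, -1.8], [1.7, -0.9]]
pivot [ 0.61693305 -0.0789931   0.052     ]
grip [ 0.52039121 -0.15608832  0.052     ]
ball [ 0.52454112 -0.18074148  0.052     ]
```

```bash
cat > k.py <<'E'
from rig import *
from h import *
p=np.load('case.npy'); PZ=-0.0187
def W(L):
    c,si=np.cos(p[2]),np.sin(p[2]); x,y,z=np.array(L)/1000
    return np.array([p[0]+c*x-si*y,p[1]+si*x+c*y,z])
RC=R.from_euler('z',p[2])
def quat(xa,za):  # tool x and approx z in case axes
    xa=np.array(xa,float); xa/=np.linalg.norm(xa); za=np.array(za,float); za-=xa*(za@xa); za/=np.linalg.norm(za)
    return (RC*R.from_matrix(np.c_[xa,np.cross(za,xa),za])).as_quat(), RC.apply(xa)
def pose(L,xa,za,back=0.0): # grasp point at L (case mm); back = retreat along tool
    q,x=quat(xa,za); return W(L)-x*(PZ+back), q
E
python3 - <<'E'
from k import *
o=get_obs(); c=camera('wrist'); r=R.from_quat(o['eef_rot'])
print('cam in tool',r.inv().apply(c['position']-o['tcp_pos']), r.as_matrix().round(2))
tl=np.tan(np.radians(10))
for sg in (1,-1):
  for nm,L,xa in [('pre',(-86,-208,130),(0,tl,-1)),('grip',(-86,-208,52),(0,tl,-1)),('up',(22,-208,160),(0,tl,-1)),('upout',(22,-290,160),(0,tl,-1))]:
    q=pose(L,xa,(sg,0,0)); j=inverse_kinematics(*q); print(sg,nm,q[0].round(3),None if j is None else np.round(j,2))
  for th in (1.4,1.2,1.0,.87,.8):
   for f in (1,.5):
    a=np.pi/2-(np.pi/2-th)*f
    L=(125-240*np.cos(th)+6*np.sin(th),40,80+240*np.sin(th)+6*np.cos(th)); q=pose(L,(np.cos(a),0,-np.sin(a)),(sg,0,0)); j=inverse_kinematics(*q); print(sg,th,f,q[0].round(3),None if j is None else np.round(j,2))
E
```

```text
cam in tool [-0.143836    0.07735465  0.00092707] [[-0.    0.97  0.22]
 [ 0.    0.22 -0.97]
 [-1.   -0.   -0.  ]]
1 pre [ 0.52  -0.153  0.112] [ 0.72  0.64 -0.57  1.82  0.22  0.85  0.25]
1 grip [ 0.52  -0.153  0.034] [ 0.69  0.76 -0.54  1.84  0.31  0.71  0.2 ]
1 up [ 0.626 -0.135  0.142] [ 0.62  0.75 -0.61  1.54  0.27  1.02  0.15]
1 upout [ 0.64  -0.216  0.142] [ 0.67  0.8  -0.55  1.42  0.25  1.09  0.29]
1 1.4 1 [0.656 0.118 0.299] [ 0.38  0.58 -0.95  1.54  0.57  1.12 -0.5 ]
1 1.4 0.5 [0.654 0.118 0.299] [ 0.32  0.6  -0.88  1.47  0.51  1.22 -0.45]
1 1.2 1 [0.614 0.111 0.288] [ 0.4   0.35 -0.82  1.85  0.49  0.73 -0.49]
1 1.2 0.5 [0.61  0.111 0.287] [ 0.48  0.52 -1.02  1.69  0.57  1.04 -0.53]
1 1.0 1 [0.574 0.104 0.269] [ 0.37  0.2  -0.73  2.13  0.65  0.35 -0.7 ]
1 1.0 0.5 [0.57  0.104 0.267] [ 0.55  0.39 -1.01  1.9   0.55  0.81 -0.56]
1 0.87 1 [0.551 0.101 0.253] [ 0.41  0.17 -0.77  2.3   1.51  0.21 -1.58]
1 0.87 0.5 [0.546 0.1   0.25 ] [ 0.64  0.37 -1.1   2.03  0.65  0.68 -0.66]
1 0.8 1 [0.539 0.099 0.243] None
1 0.8 0.5 [0.534 0.098 0.239] [ 0.49  0.27 -0.89  2.1   0.54  0.55 -0.59]
[... 301 characters left out ...]
 1.4 1 [0.656 0.118 0.299] [-0.96  0.63  1.1   1.62 -0.66  1.1  -2.7 ]
-1 1.4 0.5 [0.654 0.118 0.299] [-0.92  0.68  1.09  1.54 -0.65  1.22 -2.71]
-1 1.2 1 [0.614 0.111 0.288] [ 0.57  0.44 -1.07  1.84  0.67  0.8   2.51]
-1 1.2 0.5 [0.61  0.111 0.287] [-1.04  0.53  1.1   1.77 -0.59  0.99 -2.72]
-1 1.0 1 [0.574 0.104 0.269] [ 0.64  0.28 -1.05  2.12  0.87  0.43  2.26]
-1 1.0 0.5 [0.57  0.104 0.267] [ 0.58  0.42 -1.06  1.9   0.59  0.83  2.55]
-1 0.87 1 [0.551 0.101 0.253] [ 0.53  0.2  -0.9   2.3   1.52  0.25  1.57]
-1 0.87 0.5 [0.546 0.1   0.25 ] [ 0.61  0.35 -1.06  2.03  0.62  0.67  2.5 ]
-1 0.8 1 [0.539 0.099 0.243] None
-1 0.8 0.5 [0.534 0.098 0.239] [ 0.63  0.32 -1.06  2.09  0.66  0.59  2.45]
```

Run:
```python
from k import *
tl=np.tan(np.radians(10))
q=pose((-86,-208,190),(0,tl,-1),(-1,0,0)); move_to(*q); print(get_obs()['time'])
q=pose((-86,-208,52+45),(0,tl,-1),(-1,0,0)); line_to(q[0],0.2); o=get_obs(); print(o['time'],o['tcp_pos'],q[0],o['joint_pos'].round(2))
for n in('top','wrist'): cv2.imwrite(f'pics/{n}1.png',camera(n)['image'])
```

```text
2.4833
3.1 [ 0.52031869 -0.15341036  0.07920883] [ 0.51985218 -0.15288615  0.0785841 ] [ 0.26  0.62  0.05  1.86 -0.27  0.76 -2.47]
```

View pics/wrist1.png

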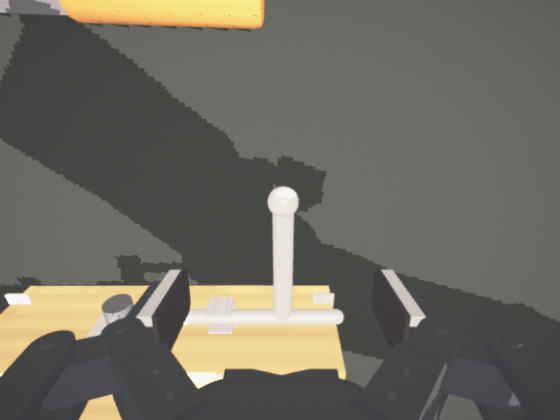

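View pics/top1.png

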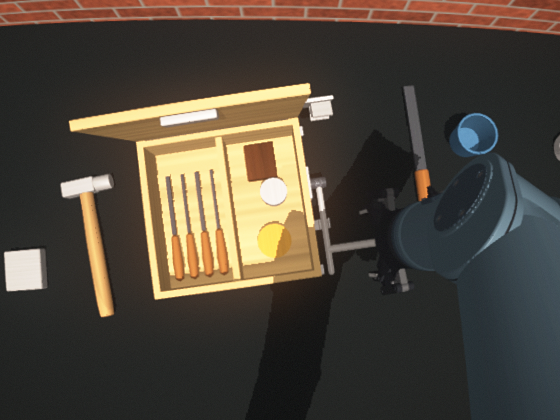

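The wrist view shows the pin, with its ball at (283,200), centred between the fingers at about x=165 and x=400. The top view agrees. I'll go down, grip and swing.

Run:
```python
from k import *
tl=np.tan(np.radians(10)); xa=(0,tl,-1); za=(-1,0,0)
q=pose((-86,-208,50),xa,za); print(line_to(q[0],0.12,until_force=15))
set_gripper(0.0); o=get_obs(); print(o['time'],o['opening'],o['wrist_force'].round(1))
for th in np.linspace(0,1.57,9)[1:]:
    q=pose((22-108*np.cos(th),-208,50+108*np.sin(th)),xa,za)
    hit=line_to(q[0],0.1,until_force=30); o=get_obs(); print(th.round(2),hit,o['wrist_force'].round(1),o['opening'].round(3))
    if hit: break
print(o['time'],o['tcp_pos'],q[0])
for n in('top','wrist','side'): cv2.imwrite(f'pics/{n}2.png',camera(n)['image'])
```

```text
False
4.425 0.11735579117086833 [-1.6 -0.2  3.7]Traceback (most recent call last):
  File "<stdin>", line 7, in <module>
AttributeError: 'float' object has no attribute 'round'
```

The pin is gripped. A print error stopped the script after the first arc segment, so I'll carry on from there.

Run:
```python
from k import *
tl=np.tan(np.radians(10)); xa=(0,tl,-1); za=(-1,0,0)
for th in np.linspace(0,1.57,9)[2:]:
    q=pose((22-108*np.cos(th),-208,50+108*np.sin(th)),xa,za)
    hit=line_to(q[0],0.1,until_force=30); o=get_obs(); print(round(th,2),hit,o['wrist_force'].round(1),round(o['opening'],3))
    if hit: break
print(o['time'],o['tcp_pos'],q[0])
for n in('top','wrist','side'): cv2.imwrite(f'pics/{n}2.png',camera(n)['image'])
```

```text
0.39 False [-5.8 -1.2  4.4] 0.116
0.59 False [-8.3 -1.3  3. ] 0.114
0.78 False [-14.   -1.3  12.3] 0.116
0.98 False [-19.5  -0.6  24.9] 0.116
1.18 False [-14.7   0.1  30.1] 0.118
1.37 False [-7.9 -0.3 21.9] 0.117
1.57 False [-5.7 -0.  18.1] 0.121
7.2917 [ 0.62749313 -0.13514203  0.14277312] [ 0.62626901 -0.13497279  0.13958406]
```

View pics/side2.png

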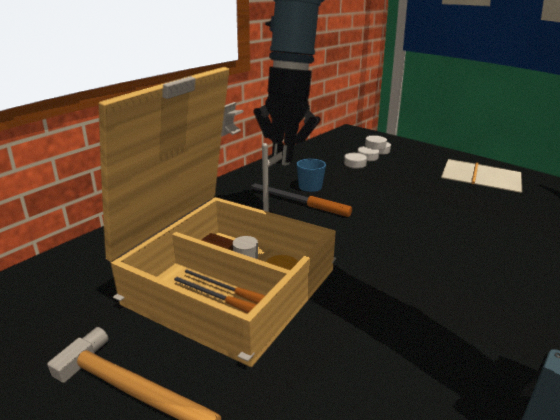

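View pics/top2.png

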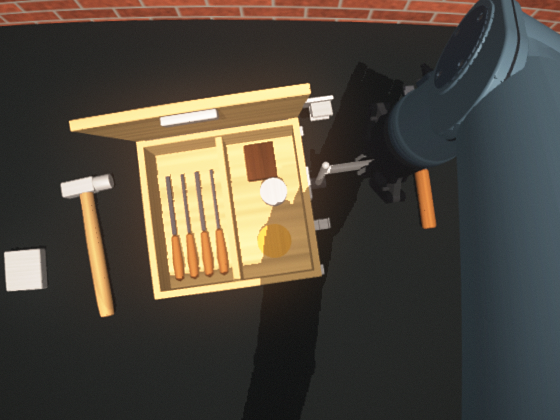

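View pics/wrist2.png

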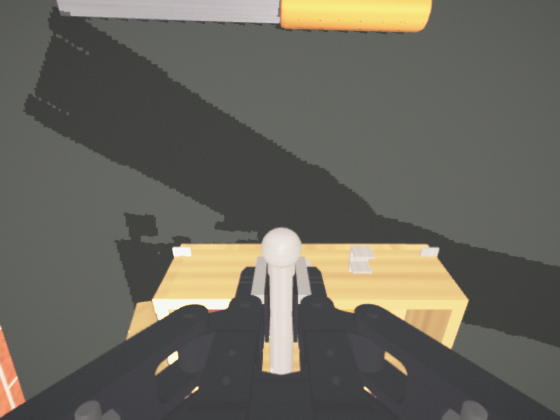

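The side view shows the rod upright with its tip at about (265,145), and the top view puts the tip at about (326,167). I'll nudge it to its stop, release, back out along the pin and measure.

Run:
```python
from k import *
tl=np.tan(np.radians(10)); xa=(0,tl,-1); za=(-1,0,0)
q=pose((30,-208,160),xa,za); print('stop',line_to(q[0],0.04,until_force=15)); o=get_obs(); print(o['time'],o['wrist_force'].round(1),(o['tcp_pos']-pose((22,-208,160),xa,za)[0]).round(4))
set_gripper(0.5)
q=pose((22,-300,170),xa,za); line_to(q[0],0.2)
q=pose((0,-300,330),xa,za); line_to(q[0],0.3); o=get_obs(); print(o['time'],o['wrist_force'].round(1))
for n in('top','side'): cv2.imwrite(f'pics/{n}3.png',camera(n)['image'])
for n,sl in(('top',np.s_[70:220,260:410]),('side',np.s_[60:230,190:340])):
    cv2.imwrite(f'pics/{n}3z.png',cv2.resize(cv2.imread(f'pics/{n}3.png')[sl],None,fx=3.5,fy=3.5,interpolation=cv2.INTER_CUBIC))
for th in(1.43,1.5,1.58):
    P=W((22-143*np.cos(th),-148,52+143*np.sin(th))); print(th,proj(camera('top'),P),proj(camera('side'),P))
```

```text
stop True
7.6583 [-3.9 -0.1  7.8] [ 0.0008 -0.0001  0.0014]
9.375 [-0.  -0.  -0.3]
1.43 [[328.98200016 182.17915705]] [[274.68075156 148.04912342]]
1.5 [[327.88950217 174.57649577]] [[269.67595884 146.45790091]]
1.58 [[326.57099114 165.96855519]] [[263.99759452 145.12765474]]
```

View pics/side3z.png

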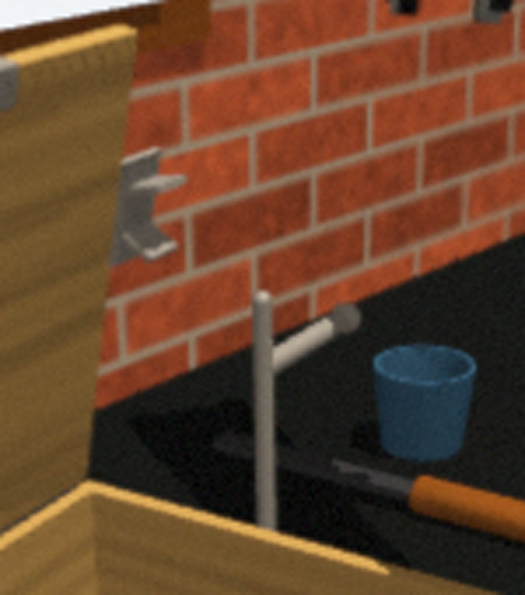

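View pics/top3z.png

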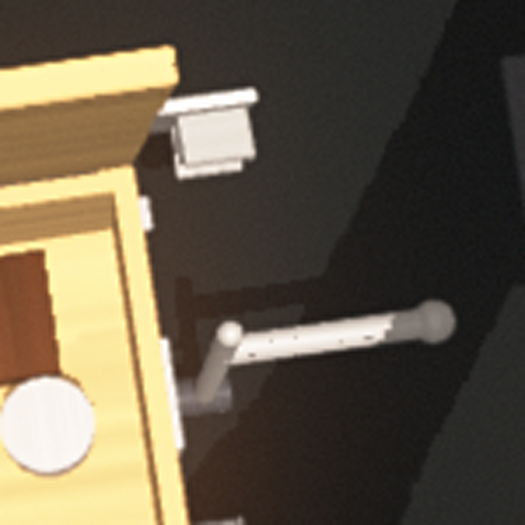

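The tip measures (264.9,145.7) in the side view and (326,166) in the top view. Both match a rod angle of about 1.575, so the rod is at its stop. Next is the lid.

```bash
cat >> k.py <<'E'
def lid(th,r=240,f=0.6,y=40,w=6,back=0):
    a=np.pi/2-(np.pi/2-th)*f
    return pose((125-r*np.cos(th)+w*np.sin(th),y,80+r*np.sin(th)+w*np.cos(th)),(np.cos(a),0,-np.sin(a)),(1,0,0),back)
E
python3 - <<'E'
from k import *
tl=np.tan(np.radians(10))
q=pose((-20,-260,450),(0,tl,-1),(-1,0,0)); line_to(q[0],0.3)
q=lid(1.39,back=0.09); j=inverse_kinematics(*q); print(j.round(2), q[0])
cand=[0.38,0.5,-0.7,1.4,0.4,1.2,-0.4]
set_gripper(0.8)
move_to(*q); o=get_obs(); print(o['time'],o['joint_pos'].round(2),o['tcp_pos'],o['wrist_force'].round(1))
for n in('top','side','wrist'): cv2.imwrite(f'pics/{n}4.png',camera(n)['image'])
E
```

```text
[ 0.43  0.57 -1.07  1.38  0.54  1.38 -0.46] [0.6429484  0.11603107 0.38804798]
12.5667 [ 0.43  0.57 -1.07  1.38  0.54  1.38 -0.46] [0.6431644  0.11512017 0.38774296] [ 0.8 -0.9  0.6]
```

View pics/side4.png

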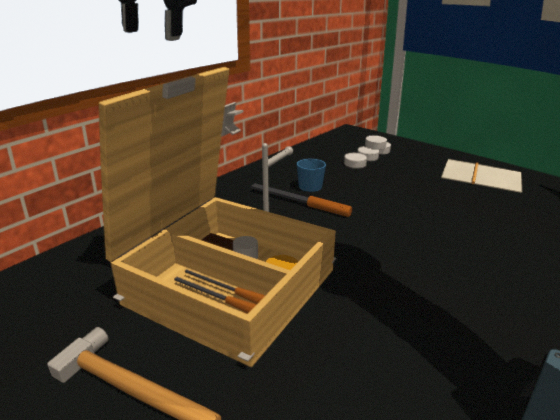

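View pics/wrist4.png

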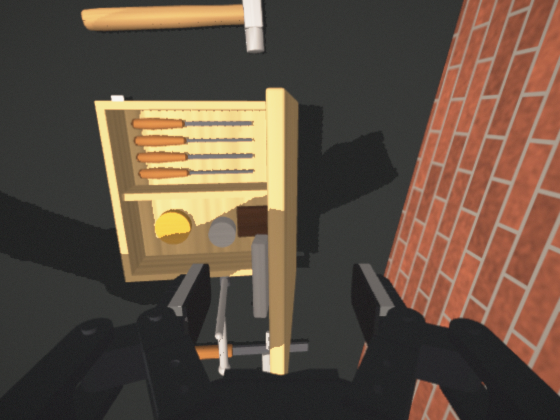

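In the wrist view the lid edge runs vertically at x≈280, between the fingers at about 190 and 370. I'll go down over it.

Run:
```python
from k import *
q=lid(1.39); print(line_to(q[0],0.12,until_force=8)); set_gripper(0.5)
o=get_obs(); print(o['time'],o['joint_pos'].round(2),o['tcp_pos']-q[0],o['wrist_force'].round(1))
for n in('top','side','wrist'): cv2.imwrite(f'pics/{n}5.png',camera(n)['image'])
```

```text
False
13.9833 [ 0.4   0.64 -1.03  1.49  0.61  1.23 -0.52] [1.15579033e-04 1.31201705e-05 3.41791073e-04] [-0.6  0.  -0. ]
```

View pics/side5.png

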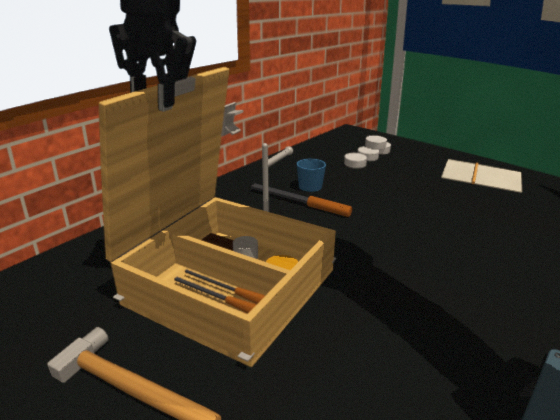

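View pics/wrist5.png

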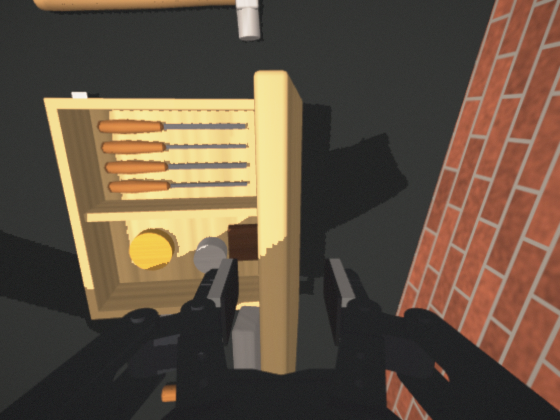

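Run:
```python
from k import *
for th in (1.29,1.2,1.1,1.0,0.93):
    q=lid(th); hit=line_to(q[0],0.06,ori=q[1],until_force=12); o=get_obs(); print(th,hit,round(o['time'],2),o['wrist_force'].round(1),o['joint_pos'].round(2))
    if hit: break
for n in('top','side','wrist'): cv2.imwrite(f'pics/{n}6.png',camera(n)['image'])
```

```text
1.29 False 14.67 [ 0.2 -0.4 -0.1] [ 0.47  0.58 -1.05  1.61  0.62  1.12 -0.55]
1.2 False 15.16 [ 0.3  1.2 -0.4] [ 0.52  0.52 -1.08  1.72  0.62  1.01 -0.57]
1.1 False 15.69 [ 0.1 -0.1 -0.4] [ 0.58  0.46 -1.1   1.83  0.63  0.89 -0.6 ]
1.0 False 16.23 [-2.4  0.   0.5] [ 0.63  0.4  -1.11  1.94  0.65  0.76 -0.64]
0.93 False 16.64 [-0.2  0.8  0.2] [ 0.65  0.36 -1.11  2.01  0.68  0.67 -0.68]
```

View pics/side6.png

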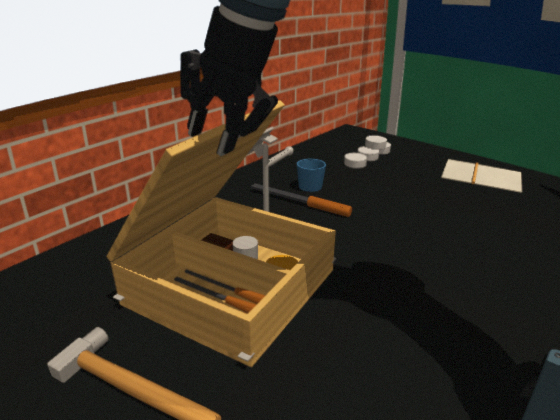

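View pics/wrist6.png

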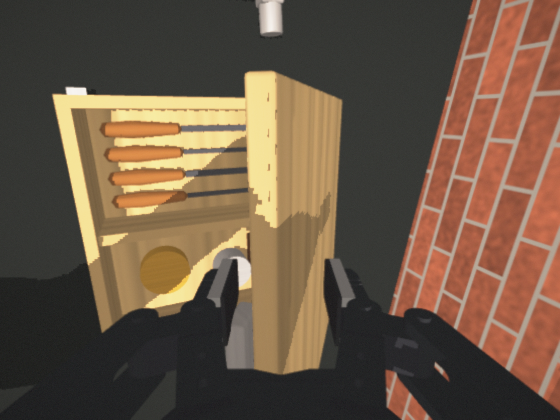

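The side view shows the lid coming down with the slot just above the rod tip at about (265,145). The forces are small. I'll continue.

Run:
```python
from k import *
for th in (0.87,0.83):
    q=lid(th); hit=line_to(q[0],0.05,ori=q[1],until_force=12); o=get_obs(); print(th,hit,round(o['time'],2),o['wrist_force'].round(1))
    if hit: break
hold(0.5); print(get_obs()['wrist_force'].round(1))
for n in('top','side','wrist'): cv2.imwrite(f'pics/{n}7.png',camera(n)['image'])
s=cv2.imread('pics/side7.png')[90:260,100:340]; cv2.imwrite('pics/side7z.png',cv2.resize(s,None,fx=3.3,fy=3.3,interpolation=cv2.INTER_CUBIC))
```

```text
0.87 False 17.22 [0.4 0.3 0.6]
0.83 False 17.55 [-0.8 -0.3  0.1]
[ 0.1 -0.3 -0.4]
```

View pics/side7z.png

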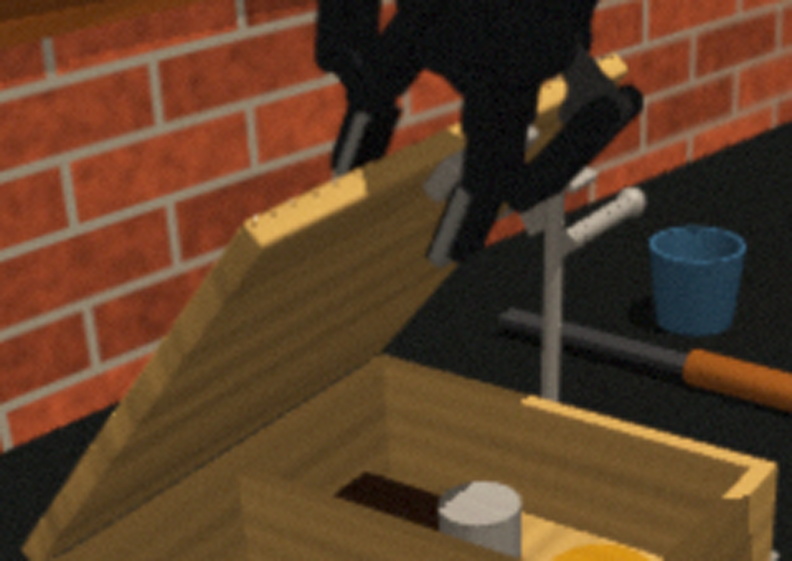

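View pics/wrist7.png

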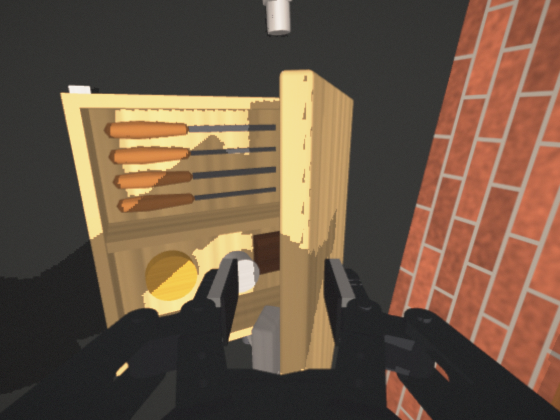

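The rod tip sits in the bracket, the lid has stopped between the fingers, and neither finger carries force. I'll check the angle, open and retreat along the lid.

Run:
```python
from k import *
set_gripper(0.9)
q0=lid(0.87); o=get_obs(); d=RC.apply([-np.cos(.87),0,np.sin(.87)])
print('hit',line_to(o['tcp_pos']+d*0.10,0.12,until_force=10)); o=get_obs()
print(line_to(o['tcp_pos']+RC.apply([-.08,0,.10]),0.2)); o=get_obs(); print(o['time'],o['wrist_force'].round(1))
t=camera('top'); s=camera('side')
for n,c in(('top',t),('side',s)): cv2.imwrite(f'pics/{n}8.png',c['image'])
cv2.imwrite('pics/side8z.png',cv2.resize(s['image'][90:260,100:340],None,fx=3.3,fy=3.3,interpolation=cv2.INTER_CUBIC))
for th in(.8,.87,.95):
    for w in(0,12):
        for y in (130,-130):
            P=W((125-250*np.cos(th)+w*np.sin(th),y,80+250*np.sin(th)+w*np.cos(th))); a=proj(s,P)[0]; print(th,w,y,'side',a.round(1),'zoom',((a-[100,90])*3.3).round(),'top',proj(t,P)[0].round(1))
```

```text
hit False
False
21.8167 [-0.5  0.5 -0.4]
0.8 0 130 side [187.9 173.9] zoom [290. 277.] top [105.7 250.7]
0.8 0 -130 side [297.  117.4] zoom [650.  90.] top [325.7 219.3]
0.8 12 130 side [181.4 165.6] zoom [269. 249.] top [102.1 243.3]
0.8 12 -130 side [292.2 111.4] zoom [634.  71.] top [325.2 211.3]
0.87 0 130 side [178.2 162.1] zoom [258. 238.] top [100.6 239.5]
0.87 0 -130 side [289.8 108.9] zoom [626.  62.] top [324.9 207.2]
0.87 12 130 side [171.4 154.2] zoom [236. 212.] top [ 97.1 231.3]
0.87 12 -130 side [284.8 103.3] zoom [610.  44.] top [324.2 198.4]
0.95 0 130 side [166.7 149.4] zoom [220. 196.] top [ 94.9 225.3]
0.95 0 -130 side [281.1  99.9] zoom [598.  33.] top [323.7 192.1]
0.95 12 130 side [159.7 142.2] zoom [197. 172.] top [ 91.5 216.3]
0.95 12 -130 side [275.7  94.8] zoom [580.  16.] top [322.9 182.5]
```

View pics/side8z.png

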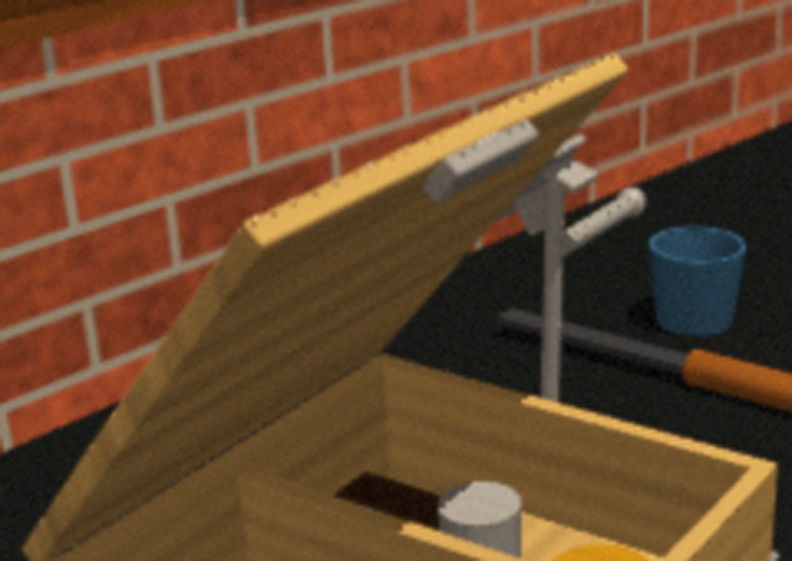

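View pics/top8.png

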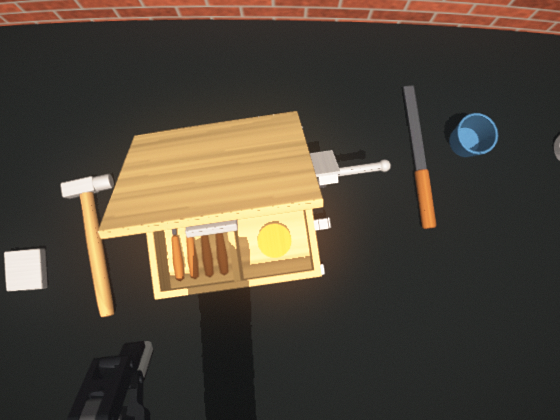

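The inner left lid corner is at (260,246) in the zoomed side view, against a predicted (258,238) for 0.87 rad, so the lid is at about 0.86. The corner hasn't moved since before the retreat, the bracket covers the tip, and the hand is clear.

Run:
```python
from rig import *
print(get_obs()['time']); print(close_job())
```

```text
21.9167
the job is handed in; nothing more can be done
None
```

The lid is propped open on the upright rod, and I handed the job in at 21.9 s of the 51 s limit.

- **Rod:** I gripped its side pin, swung it up to its stop and released it. The tip in both views matched an angle of about 1.575 rad, with the lid still at about 1.4 rad.
- **Lid:** I guided it down by its free edge between open fingers until the slot dropped over the rod tip. I then opened the gripper and backed away along the lid without touching it.
- **Last checks:** The pictures put the lid at about 0.86 rad, not moved since before I backed away. The rod tip was inside the bracket, the gripper was well clear and the wrist force was close to zero.
- **Not exact:** I didn't measure the distance from tip to seat; I judged it from the picture and the lid angle. The case fit was off by up to about 3 pixels in the side view.
- **Largest wrist force:** The highest reading, about 34 N, came while swinging the rod, because my arc was slightly off its true path.
- **Script error:** A print error stopped the swing script after its first segment. I carried on from there with no effect on the job.

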